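# Quarter-turn lock of a water filter cartridge

### The job

Fit the spare cartridge from the wooden stand into the countertop water filter: pass its T-shaped foot through the slot, press it down gently against the spring until it can turn, give it a quarter turn clockwise (seen from above) to the stop, then let it come up so that it is locked, and let go of it. How deep the socket sits in the housing is not known, so feel for it: never load the cartridge against the filter with more than 35 N, and leave the other things on the worktop where they are.

Things in the scene. Friction and masses are not known exactly. Their poses are not given: they have to be found in the camera images.
- cartridge: spare filter cartridge, 128 mm tall, 105-210 g, upright; origin: centre of the underside of its T-foot, z up. T-foot: bar 44 (its x) x 12 x 10 mm high, lowest 4 mm narrowed to 40 x 8 mm as lead-in; neck 12 mm across up to z = 52; round body 42 mm across, z = 52 to 97. At the start its body rests on the stand's top, foot in the stand's slot. A half turn makes no difference to the foot.
- wing (a point): middle of the cartridge's flat upright wing grip, 112 mm above the cartridge's origin, same axes: 36 mm long (x, along the foot's bar), 14 mm thick (y), z = 96 to 128 mm. Take it by its two flat sides.
- stand: fixed wooden block, 80 (its x) x 64 x 56 mm high, origin at the centre of its underside, with an upright slot 53 (x) x 21 mm through it in which the cartridge's neck and foot hang; lift straight up.
- filter: fixed water filter: square white housing 104 x 104 mm on a foot plate 116 x 116 mm, origin at the centre of the underside, hose connector on its +x side. A square well 66 mm wide holds the metal socket, centred; slot 48 mm (along the filter's x) x 16 mm, 3 mm chamfer round it. The socket's top lies 0 to 28 mm below the housing's rim, different each time and not measured: feel for it.
- rim (a point): centre of the housing's rim, 62 mm above the filter's origin. Depths below the SOCKET's top (itself 0 to 28 mm lower): sprung rubber pad starts 9 mm down (3 N, plus 1 N per mm); the bar can turn when the foot's underside is over 18 mm down (12 N); hard floor at 21 mm (15 N, then rigid). It turns clockwise only, to side stops at 90 deg (5 deg play); let up there, the spring lifts it into a notch, underside 15 mm down: locked.
- mug: mug with handle, 78 x 116 x 101 mm, bystander; origin at its underside
- tin: food tin, 57 mm across, 72 mm tall, bystander; origin at its underside
- teaspoon: teaspoon, 137 x 28 x 13 mm, lying on the worktop, bystander; origin at its underside
- lime: lime fruit, 57 x 46 x 45 mm, bystander; origin at its underside
- salt: salt shaker, 44 mm across, 90 mm tall, bystander; origin at its underside
Not all that is in view belongs to the job. What is shaped like the cartridge but green is not meant. What is shaped like the filter but orange is not meant.

How it is judged (in metres and radians):
At the end, for the whole second after the job is handed in: Cartridge locked and released: upright within 7 deg, bar square to the slot within 7 deg, within 5 mm of the socket axis, foot over 13 mm below the rim, held up against the plate by the spring (over 5 N), at rest (angle between the x axis of cartridge and the y axis of filter, either way round below 0.12 rad and horizontal distance between cartridge and filter below 0.005 m and z of cartridge in the frame of filter below 0.049 m and contact force between cartridge and filter above 5 N and angle between cartridge's own z axis and vertical below 0.12 rad and linear speed of cartridge below 0.02 m/s and contact force between cartridge and the fingers below 0.1 N); the robot touches nothing.
It fails at once if the cartridge is pressed or twisted against the filter with more than 35 N (contact force between cartridge and filter above 35 N).
It fails at once if another thing on the worktop is moved more than 40 mm from its place (distance of any of mug, tin, teaspoon, lime, salt from where it was at the start of the episode above 0.04 m).
It also fails if it takes over 61 s, if anything falls off the work surface, if the arm or the gripper's body presses on something with over 40 N, if the wrist force passes 120 N, or if a joint passes its speed limit or range.

### The arm

A 6-joint arm with a two-finger parallel gripper is mounted at the origin on a cart in front of the work surface, level with it; the furniture and walls round the work are solid. World frame = base frame: x ahead of the robot, y to its left, z up, the work surface at z = 0. Lengths are in mm, angles in rad, forces in N, time in s.
With the tool pointing down it reaches from about 300 to 775 mm from the base axis. Payload 14.6 kg.
Tool frame: the origin (TCP) lies between the finger pads; the fingertips stand 8 mm ahead of it and the grasp point (between the pads) lies 11 mm behind it; z points along the fingers, y is the direction in which the jaws open and shut (so a half turn about z gives the same grasp; the last joint's range is limited). The gripper opens to 94 mm and grips with 3 to 60 N. Pads are 16 mm wide; open, the fingers measure 119 mm over their backs; the gripper's body (75 mm by 177 mm) begins 78 mm behind the grasp point.
Start: joints at [-1.408, 0.3, 1.521, -0, 1.321, -0.067], TCP at [125.274, -535.533, 213.446] pointing down, gripper open.
Joint ranges: [-3.03, 3.03], [-0.79, 2.21], [0.23, 2.52], [-1.04, 4.18], [0, 3.07], [-2.55, 2.55]. Speed limits (rad/s): [2.22, 2.22, 2.57, 3.14, 3.14, 3.14].

### API

Orientations are given as [roll, pitch, yaw] about the fixed x, y, z axes, in that order (R = Rz(yaw) Ry(pitch) Rx(roll)).
In Python, from cell import manip, cams, models gives the robot as it stands. The module is installed in compiled form; this text tells all that it offers.
- The arm moves only by the shell command python3 -m pendant 'ROWS' [OPENING] [FORCE]. ROWS is JSON, a list that holds one entry, the list of rows, each a list of 4 numbers: the shift along the tool's x, y, z in cm, then the turn about the tool's z in rad. In form: [[[x, y, z, roll], ...]]. A call has 1 to 5 rows; each row is the pose to reach, as a shift and turn from the pose commanded when the call began, along the tool's axes at that moment; what a row does not reach only later rows make up. A row lasts 1/10 s, in which the tool goes at most 50 mm and 8.59 degrees, less where a joint would pass 70% of its speed; a pose out of reach is approached as far as the arm can. A call with a gripper value outside its range is refused whole. OPENING is the opening, from -1 (shut) to 1 (fully open), so that 0 is half open, set as the call begins (- or left out, the last holds). The fingers move at their own pace and stop on an object; FORCE is the grip in N (left out, the last holds). Time passes only in rows, so rows that repeat a pose let the fingers close. It gives the time, the measured TCP pose, the force and the opening at its end, in the units of the state.
- manip.read_state(): the state, without advancing time (a new reading comes with each control period).
- cams.camera(name): name is "scene" or "top"; returns a dict with "frame" (400x640x3 uint8, red, green, blue), "K" (3x3 intrinsics, pixels), "pose" (4x4, takes a point from camera to world coordinates). Camera axes: x right, y down, z forward; pixel columns grow to the right and rows downward; lengths in mm; the calibration is good to about 2 mm. A picture is of the moment at which its call begins. There is no depth.
- manip.sign_off(): hands the job in, once; it reports no verdict.
Trained networks look in the newest picture that a camera, given by its name, has taken for a name from the list of things; names that differ only in an ending like _2 or _b are one class to them, and where a whole thing is asked for, a point or a joint stands for the part that bears it (a point fixed in the world has none). Each returns a list of dicts, best first, with "score" (0 to 1); they miss things now and then, are a little off and sometimes report something else, mostly with a low value. They report only what shows in the picture. A call takes as long as a camera call. They do not tell look-alikes from the thing itself.
- models.regions_of(camera, name): "pixels" (400x640 bool, what is visible of it) and "point" ([column, row] in pixels, amid what is visible of it).
The state is a dict: "clock": time; "joints": joint angles; "qd": joint speeds; "effort": joint torques, N m; "eef_pos": TCP position; "eef_rot": TCP orientation; "wrist_force": force on the tool from outside, world axes, zero at the start; "moment": the same for the moment, N m; "finger_gap": finger opening in mm.
Only numpy, scipy, OpenCV 4.12 (cv2) and the standard library are available. Lean on these libraries where they do the work, as an engineer would, in place of code of your own. Each camera call takes 0.05 s, during which the arm holds its last target.

## Working session

There is one attempt and no reset: what is moved stays moved. The work goes in short steps, Python scripts to look and compute and a shell command to move; the robot and the scene stay as the last step left them, time stands still between calls to the robot, and variables do not carry over. Pictures are saved under pics/ and viewed, and the job is handed in when it is done.

```bash
mkdir -p pics
cat > h.py <<'E'
import numpy as np, cv2
from cell import manip, cams, models
def snap(n,f):
    c=cams.camera(n); cv2.imwrite('pics/'+f,c['frame'][:,:,::-1]); return c
def ray(c,px,z):
    K=np.array(c['K']);T=np.array(c['pose'])
    d=T[:3,:3]@np.linalg.inv(K)@np.array([px[0],px[1],1.]);o=T[:3,3]
    return o+d*(z-o[2])/d[2]
def proj(c,P):
    K=np.array(c['K']);T=np.array(c['pose'])
    p=T[:3,:3].T@(np.array(P,float)-T[:3,3]);p=K@p;return p[:2]/p[2]
E
python3 - <<'E'
from h import *
np.set_printoptions(precision=1,suppress=True)
for n in ['scene','top']:
    c=snap(n,n+'0.png');print(n,c['pose'],c['K'])
    for t in ['cartridge','stand','filter']:
        for r in models.regions_of(n,t): print(t,r['score'],r['point'],r['pixels'].sum(),cv2.boundingRect(r['pixels'].astype('uint8')))
print(manip.read_state())
E
```

```text
scene [[  -0.6   -0.4    0.7 -373.2]
 [  -0.8    0.3   -0.5  882.4]
 [  -0.    -0.9   -0.5  794.1]
 [   0.     0.     0.     1. ]] [[402.6   0.  311.8]
 [  0.  402.6 199.5]
 [  0.    0.    1. ]]
cartridge 0.82 [363.6, 204.4] 296 (358, 189, 13, 35)
cartridge 0.63 [336.0, 212.7] 274 (330, 201, 14, 26)
cartridge 0.63 [387.6, 200.6] 255 (382, 186, 12, 34)
stand 0.81 [336.7, 230.3] 519 (324, 217, 26, 28)
filter 0.97 [258.9, 249.2] 1355 (237, 230, 43, 40)
filter 0.69 [189.4, 263.1] 1599 (168, 245, 50, 40)
top [[  -0.    -1.     0.1  492.8]
 [  -1.     0.     0.   124.3]
 [  -0.    -0.1   -1.  1332.5]
 [   0.     0.     0.     1. ]] [[361.7   0.  320.7]
 [  0.  361.7 200.8]
 [  0.    0.    1. ]]
cartridge 0.62 [363.3, 230.4] 112 (359, 225, 12, 11)
cartridge 0.46 [326.4, 235.0] 115 (321, 226, 13, 12)
cartridge 0.42 [387.5, 237.1] 169 (378, 235, 18, 14)
stand 0.66 [326.7, 233.8] 103 (322, 227, 11, 11)
stand 0.5 [329.1, 237.1] 299 (316, 220, 23, 26)
filter 0.87 [256.9, 214.5] 1086 (234, 195, 43, 40)
filter 0.82 [204.9, 196.9] 1188 (177, 176, 46, 43)
{'clock': 0.4, 'joints': array([-1.4,  0.3,  1.5,  0. ,  1.3, -0.1]), 'qd': array([ 0.,  0., -0.,  0.,  0., -0.]), 'effort': array([ -0. , -53.1, -35.3,   0.1,   0. ,  -0. ]), 'eef_pos': array([ 125.3, -535.5,  213.4]), 'eef_rot': array([-3.1, -0. ,  0.2]), 'wrist_force': array([ 0.2, -0. , -0.1]), 'moment': array([0., 0., 0.]), 'finger_gap': 94.29980352123242}
```

View pics/scene0.png

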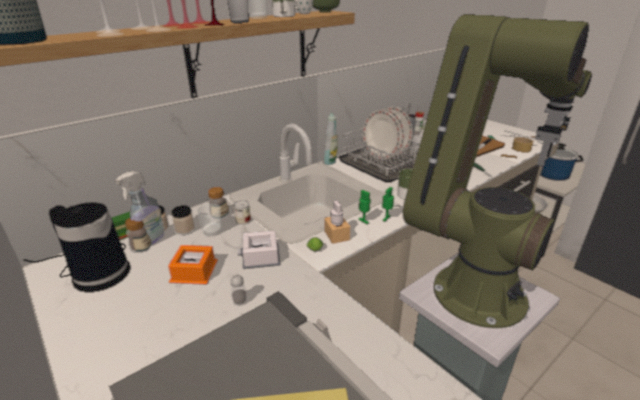

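View pics/top0.png

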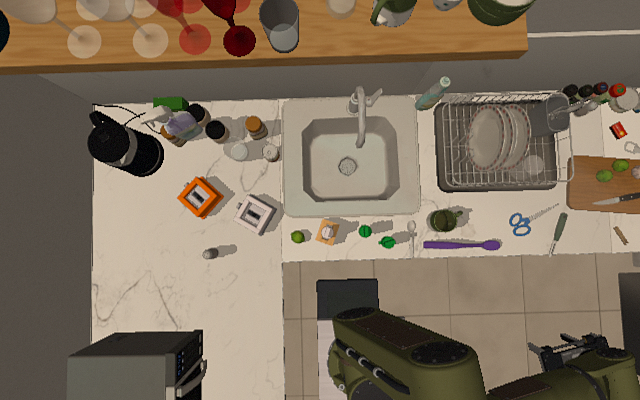

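The target cartridge (white) is in the wooden stand at scene (336,213) / top (327,233). The white filter is at scene (259,249) / top (256,214). The green cartridges and the orange filter are decoys. I'll zoom in to get the poses.

Run:
```python
from h import *
s=cv2.imread('pics/scene0.png');t=cv2.imread('pics/top0.png')
def z(im,x,y,w,h,k):return cv2.resize(im[y:y+h,x:x+w],None,fx=k,fy=k,interpolation=cv2.INTER_CUBIC)
cv2.imwrite('pics/z1.png',np.vstack([np.hstack([z(s,230,222,56,56,7),z(s,308,192,56,56,7)])]))
cv2.imwrite('pics/z2.png',np.hstack([z(t,228,186,56,56,7),z(t,300,206,56,56,7)]))
```

```text
(no output)
```

View pics/z1.png

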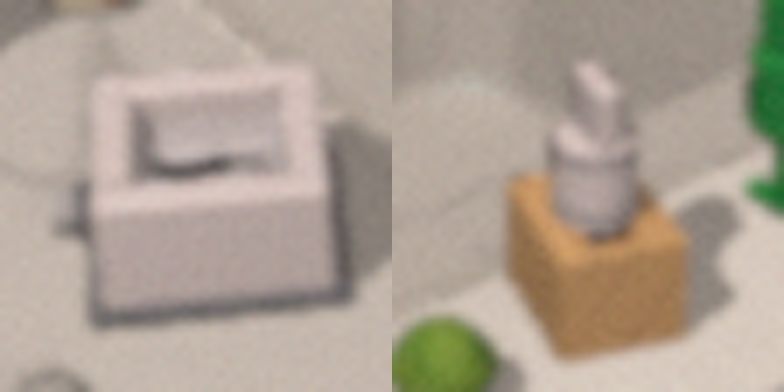

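View pics/z2.png

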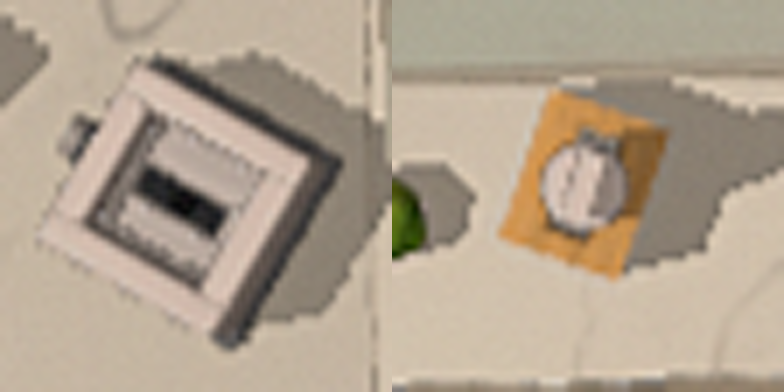

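```bash
cat > fit.py <<'E'
from h import *
from scipy.optimize import least_squares
np.set_printoptions(precision=2,suppress=True)
S=cams.camera('scene');T=cams.camera('top')
def px(l,ox,oy,uo=0):return [((u-uo+.5)/7-.5+ox,(v+.5)/7-.5+oy) for u,v in l]
sq=lambda a,b,z:np.array([[a,b,z],[a,-b,z],[-a,-b,z],[-a,b,z]],float)
def solve(obs,p0):
    def tf(p,L):
        c,s=np.cos(p[2]),np.sin(p[2]);return np.array([p[0]+c*L[0]-s*L[1],p[1]+s*L[0]+c*L[1],L[2]])
    def f(p):
        return np.concatenate([proj(cam,tf(p,L))-o for cam,L,o in obs])
    r=least_squares(f,p0);return r.x,f(r.x).reshape(-1,2)
ft=px([(140,65),(312,158),(217,325),(45,232)],228,186)
fs=px([(95,80),(312,68),(328,193),(92,203)],230,222)
st=px([(555,90),(667,130),(620,278),(499,235)],300,206,392)
ss=px([(508,180),(640,180),(687,240),(560,262)],308,192,392)
def W(cam,l,z):return np.array([ray(cam,p,z)[:2] for p in l])
for n,cam,l,z in [('ft',T,ft,62),('fs',S,fs,62),('st',T,st,56),('ss',S,ss,56)]:
    w=W(cam,l,z);print(n,w.mean(0),w.tolist(),[np.linalg.norm(w[i]-w[i-1]).round(1) for i in range(4)])
E
python3 fit.py
```

```text
ft [538.   370.83] [[603.9664493463183, 389.2048229972367], [554.578743253596, 303.33871202359194], [472.2589404349488, 352.56367414248615], [521.211172439808, 438.2313768947548]] [np.float64(96.2), np.float64(99.1), np.float64(95.9), np.float64(98.7)]
fs [534.88 377.12] [[604.0657444644598, 393.6774651264006], [547.7162613799212, 311.95658116417417], [464.06406292058995, 360.48805656677234], [523.6743513883284, 442.35114495778413]] [np.float64(94.0), np.float64(99.3), np.float64(96.7), np.float64(101.3)]
st [466.36 112.12] [[513.4971475103144, 125.98680470819554], [491.8199342828214, 70.25493735274348], [418.50667114272323, 96.10883726487637], [441.6290136583258, 156.1487251673007]] [np.float64(77.9), np.float64(59.8), np.float64(77.7), np.float64(64.3)]
ss [463.25 115.56] [[514.8848617112164, 128.4229538869904], [473.22846638577545, 79.33130814167293], [420.0666617781098, 98.30235355960849], [444.80181059890384, 156.1805498497646]] [np.float64(75.4), np.float64(64.4), np.float64(56.4), np.float64(62.9)]
```

```bash
cat > fit2.py <<'E'
from fit import *
from scipy.ndimage import map_coordinates, gaussian_filter
from scipy.optimize import minimize
def tfm(p,L):
    c,s=np.cos(p[2]),np.sin(p[2]);L=np.asarray(L,float);return np.c_[p[0]+c*L[:,0]-s*L[:,1],p[1]+s*L[:,0]+c*L[:,1],L[:,2]]
def edges_score(cam,segs,p):
    im=cam['frame'].astype(float).mean(2) if 'g' not in cam else cam['g']
    sc=0
    for a,b in segs:
        t=np.linspace(.08,.92,25)[:,None];P=tfm(p,np.array(a)*(1-t)+np.array(b)*t)
        q=np.array([proj(cam,x) for x in P]);d=q[-1]-q[0];L=np.linalg.norm(d);n=np.array([-d[1],d[0]])/L
        f=lambda o:map_coordinates(cam['blur'],[(q+n*o)[:,1],(q+n*o)[:,0]],order=1)
        sc+=abs((f(.8)-f(-.8)).mean())*L
    return sc
def prep(cam):
    cam['blur']=gaussian_filter(cam['frame'].astype(float).mean(2),.6)
def loop(a,b,z):
    c=sq(a,b,z);return [(c[i],c[(i+1)%4]) for i in range(4)]
def overlay(cam,segs,p,x,y,w,h,k,fn):
    im=cam['frame'][y:y+h,x:x+w,::-1];im=cv2.resize(im,None,fx=k,fy=k,interpolation=cv2.INTER_CUBIC)
    for a,b in segs:
        q=[(((proj(cam,P)-[x,y]+.5)*k-.5)*16).astype(int) for P in tfm(p,[a,b])]
        cv2.line(im,tuple(map(int,q[0])),tuple(map(int,q[1])),(0,0,255),1,cv2.LINE_AA,4)
    return im
def best(cams_,segs,p0):
    b=None
    for dx in np.arange(-8,8.1,4):
        for dy in np.arange(-8,8.1,4):
            for da in (-.06,0,.06):
                p=np.array(p0)+[dx,dy,da];r=minimize(lambda q:-sum(edges_score(c,segs,np.array([q[0],q[1],q[2]/50])) for c in cams_),[p[0],p[1],p[2]*50],method='Nelder-Mead',options=dict(maxiter=60,xatol=.1))
                if b is None or r.fun<b.fun:b=r
    x=b.x.copy();x[2]/=50;return x,-b.fun
if __name__=='__main__':
    prep(S);prep(T)
    fo=loop(52,52,62)+loop(33,33,62)
    so=loop(40,32,56)
    yf=np.arctan2(*( (lambda d:(d[1],d[0]))(np.array([604,389])-np.array([554.6,303.3]))))
    R={}
    for n,segs,p0 in [('filter',fo,(537,373,yf)),('stand',so,(465,113,np.arctan2(29.9,-72))) ]:
        for cn,cc in [('T',[T]),('S',[S]),('TS',[T,S])]:
            R[n,cn]=best(cc,segs,p0);print(n,cn,R[n,cn],flush=True)
    A=np.hstack([overlay(T,fo,R['filter','TS'][0],228,186,56,56,7,0),overlay(S,fo,R['filter','TS'][0],230,222,56,56,7,0)])
    B=np.hstack([overlay(T,so,R['stand','TS'][0],300,206,56,40,7,0),overlay(S,so,R['stand','TS'][0],308,200,56,40,7,0)])
    cv2.imwrite('pics/ov1.png',A);cv2.imwrite('pics/ov2.png',B)
E
python3 fit2.py | grep -v '^[fs][ts]'
```

```text
filter T (array([535.62, 374.4 ,   1.03]), np.float64(6955.02892831784))
filter S (array([534.4 , 378.28,   1.03]), np.float64(3383.8319470689753))
filter TS (array([535.37, 375.02,   1.03]), np.float64(9975.167276841956))
```

```bash
python3 fit2.py | grep -E 'stand|filter'
```

```text
Still running in the background as job /tmp/bash_jobs.1000/9af81b41a51f (pid 594). You'll get a notice when it ends.
```

View pics/ov1.png

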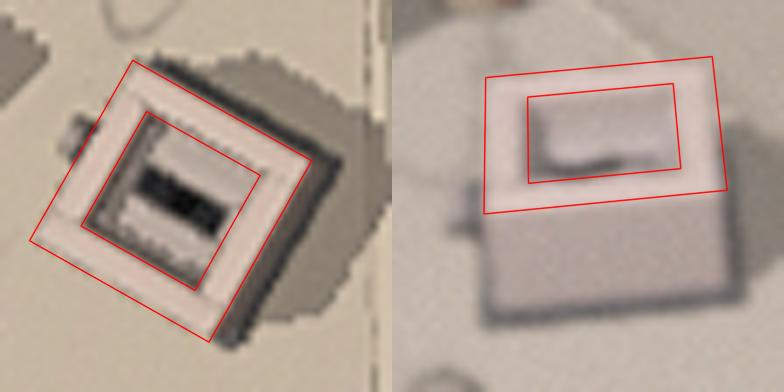

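View pics/ov2.png

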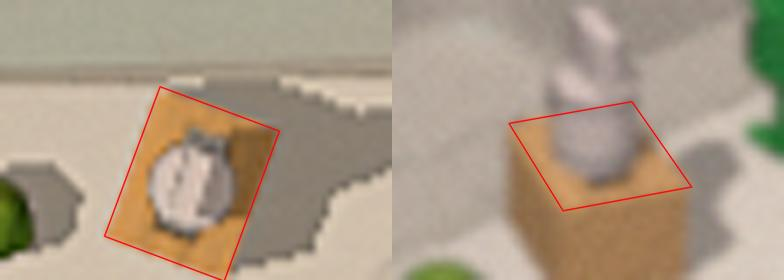

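Edit , replacing
```

```
with
```

```

```bash
cat /tmp/bash_jobs.1000/9af81b41a51f/stdout
python3 - <<'E'
from h import *
s=cv2.imread('pics/scene0.png');t=cv2.imread('pics/top0.png')
def z(im,x,y,w,h,k):return cv2.resize(im[y:y+h,x:x+w],None,fx=k,fy=k,interpolation=cv2.INTER_CUBIC)
cv2.imwrite('pics/z3.png',np.hstack([z(t,317,222,19,20,20),z(s,326,198,19,20,20)]))
E
```

```text
(no output)
```

View pics/z3.png

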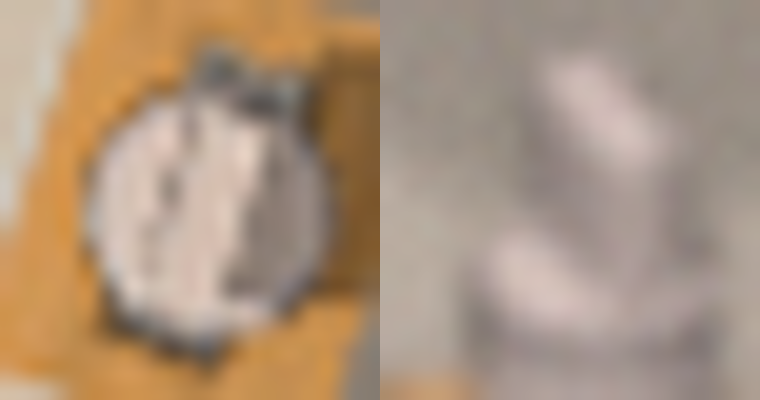

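```bash
cat /tmp/bash_jobs.1000/9af81b41a51f/stdout; python3 - <<'E' | grep -E '^>'
from fit import *
q=lambda u,v,ox,oy:((u+.5)/20-.5+ox,(v+.5)/20-.5+oy)
print('> wing T',ray(T,q(207,197,317,222),128),'body T',ray(T,q(209,215,317,222),97))
a,b=ray(T,q(167+12,185-75,317,222),128),ray(T,q(187,280,317,222),128);d=a-b;print('> ',np.arctan2(d[1],d[0]))
for u,v in [((190,105),(145,265)),((265,120),(230,295))]:
    d=ray(T,q(*u,317,222),128)-ray(T,q(*v,317,222),128);print('>yaw',np.arctan2(d[1],d[0]),np.linalg.norm(d))
print('> wing S',ray(S,q(608-380,112,326,198),128))
a=ray(S,q(565-380,65,326,198),128);b=ray(S,q(650-380,155,326,198),128);d=a-b;print('>',np.arctan2(d[1],d[0]),np.linalg.norm(d))
for yaw in (-.2,-.36):
    print('>',yaw,proj(S,[465+18*np.cos(yaw),113+18*np.sin(yaw),128])-proj(S,[465-18*np.cos(yaw),113-18*np.sin(yaw),128]))
st=manip.read_state();print('>',st['clock'],st['eef_rot'],st['eef_pos'])
E
```

```text
> wing T [469.06 113.79 128.  ] body T [465.38 113.27  97.  ]
>  0.01818905738212489
>yaw -0.30378656918928854 27.505343587115128
>yaw -0.22753578186572201 29.518795855088854
> wing S [467.08 114.13 128.  ]
> -0.28290478987587264 31.97080077274013
> -0.2 [-5.61 -4.87]
> -0.36 [-4.03 -5.24]
> 0.8 [ 3.14 -0.    0.23] [ 125.27 -535.53  213.46]
```

Edit , replacing
```

```
with
```

```

```bash
cat /tmp/bash_jobs.1000/9af81b41a51f/stdout
```

```text
filter T (array([535.62, 374.4 ,   1.03]), np.float64(6974.261680545015))
filter S (array([534.41, 378.28,   1.03]), np.float64(3400.510014593974))
filter TS (array([535.38, 375.03,   1.03]), np.float64(9986.884151944874))
stand T (array([466.08, 112.31,   2.81]), np.float64(1405.773086441367))
stand S (array([467.05, 113.82,   2.76]), np.float64(669.9309191842333))
stand TS (array([466.41, 112.97,   2.76]), np.float64(2051.681740342713))
```

```bash
cat > d.py <<'E'
import sys
from h import *
def d(x,y,z,yaw):
    s=manip.read_state();p=s['eef_pos'];t=s['eef_rot'][2]
    D=np.array([x-p[0],y-p[1]]);c,sn=np.cos(t),np.sin(t)
    dy=(yaw-t)
    print('tool cm', np.round([(c*D[0]+sn*D[1])/10,(sn*D[0]-c*D[1])/10,(p[2]-z)/10],2),'roll',round(-((dy+np.pi)%(2*np.pi)-np.pi),3),round(-dy,3))
    print('t %.2f pos %s rot %s F %s M %s j %s gap %.1f'%(s['clock'],np.round(p,1),np.round(s['eef_rot'],3),np.round(s['wrist_force'],1),np.round(s['moment'],2),np.round(s['joints'],2),s['finger_gap']))
d(*map(float,sys.argv[1:5]))
E
python3 d.py 466.5 113.3 213 2.86
python3 -m pendant '[[[0,0,-0.5,-0.1]]]' -0.1 5; python3 d.py 466.5 113.3 213 2.86
```

```text
tool cm [ 4.801e+01 -5.540e+01  5.000e-02] roll -2.63 -2.63
t 0.80 pos [ 125.3 -535.5  213.5] rot [ 3.142 -0.     0.23 ] F [-0.5  0.2  0.4] M [-0.    0.   -0.02] j [-1.41  0.3   1.52  0.    1.32 -0.07] gap 93.9
clock: 0.9
eef_pos: [125.2, -535.3, 218.0]
eef_rot: [-3.141, -0.0, 0.33]
wrist_force: [0.0, 0.6, 0.4]
finger_gap: 89.0
tool cm [ 53.32 -50.29   0.5 ] roll -2.53 -2.53
t 0.90 pos [ 125.2 -535.3  218. ] rot [-3.141 -0.     0.33 ] F [0.  0.6 0.4] M [-0.04 -0.03  0.02] j [-1.41  0.3   1.51 -0.    1.33 -0.17] gap 89.0
```

```bash
python3 -m pendant '[[[3.5,-3.3,0,-0.14],[7,-6.6,0,-0.28],[10.5,-9.9,0,-0.42],[14,-13.2,0,-0.56],[17.5,-16.5,0,-0.70]]]'; python3 d.py 466.5 113.3 213 2.86
```

```text
clock: 1.4
eef_pos: [237.8, -321.0, 218.5]
eef_rot: [3.141, 0.0, 1.035]
wrist_force: [0.7, -0.2, 0.3]
finger_gap: 49.3
tool cm [49.02 -2.51  0.55] roll -1.825 -1.825
t 1.40 pos [ 237.8 -321.   218.5] rot [3.141 0.    1.035] F [ 0.7 -0.2  0.3] M [-0.09 -0.13 -0.05] j [-1.02 -0.05  1.9   0.    1.29 -0.49] gap 49.3
```

```bash
python3 -m pendant '[[[4.8,-0.25,0,-0.14],[9.6,-0.5,0,-0.28],[14.4,-0.75,0,-0.42],[19.2,-1,0,-0.56],[24,-1.25,0,-0.70]]]'; python3 d.py 466.5 113.3 213 2.86
```

```text
clock: 1.9
eef_pos: [350.8, -108.7, 218.8]
eef_rot: [3.141, 0.001, 1.735]
wrist_force: [0.6, -1.0, 0.1]
finger_gap: 42.3
tool cm [20.01 15.05  0.58] roll -1.125 -1.125
t 1.90 pos [ 350.8 -108.7  218.8] rot [3.141e+00 1.000e-03 1.735e+00] F [ 0.6 -1.   0.1] M [-0.01 -0.16  0.05] j [-0.4  -0.13  1.97 -0.    1.3  -0.56] gap 42.3
```

```bash
python3 -m pendant '[[[3.5,2.6,0,-0.14],[7,5.3,0,-0.28],[10.5,7.9,0,-0.42],[14,10.5,0,-0.56],[17.5,13.2,0,-0.70]]]'; python3 d.py 466.5 113.3 213 2.86
```

```text
clock: 2.4
eef_pos: [453.4, 85.1, 218.6]
eef_rot: [3.141, 0.0, 2.436]
wrist_force: [0.3, -0.7, 0.2]
finger_gap: 42.2
tool cm [0.84 3.   0.56] roll -0.424 -0.424
t 2.40 pos [453.4  85.1 218.6] rot [3.141 0.    2.436] F [ 0.3 -0.7  0.2] M [-0.07 -0.13 -0.01] j [ 0.11  0.1   1.75 -0.    1.29 -0.76] gap 42.2
```

```bash
python3 -m pendant '[[[0.3,1,1,-0.14],[0.6,2,2,-0.28],[0.84,3,3.5,-0.424],[0.84,3,4.5,-0.424],[0.84,3,4.5,-0.424]]]'; python3 d.py 466.5 113.3 113 2.86
python3 - <<'E'
from h import *
T=snap('top','top1.png');S=snap('scene','scene1.png')
s=T['frame'];
def z(im,x,y,w,h,k):return cv2.resize(im[y:y+h,x:x+w,::-1],None,fx=k,fy=k,interpolation=cv2.INTER_CUBIC)
cv2.imwrite('pics/z4.png',np.hstack([z(s,295,200,64,64,6),z(S['frame'],306,172,64,64,6)]))
E
```

```text
clock: 2.9
eef_pos: [465.5, 111.1, 172.3]
eef_rot: [-3.141, -0.002, 2.85]
wrist_force: [0.0, -0.0, -0.0]
finger_gap: 42.4
tool cm [-0.03  0.24  5.93] roll -0.01 -0.01
t 2.90 pos [465.5 111.1 172.3] rot [-3.141e+00 -2.000e-03  2.850e+00] F [ 0. -0. -0.] M [ 0.02 -0.16 -0.03] j [ 0.16  0.18  1.77 -0.    1.19 -1.12] gap 42.4
```

View pics/z4.png

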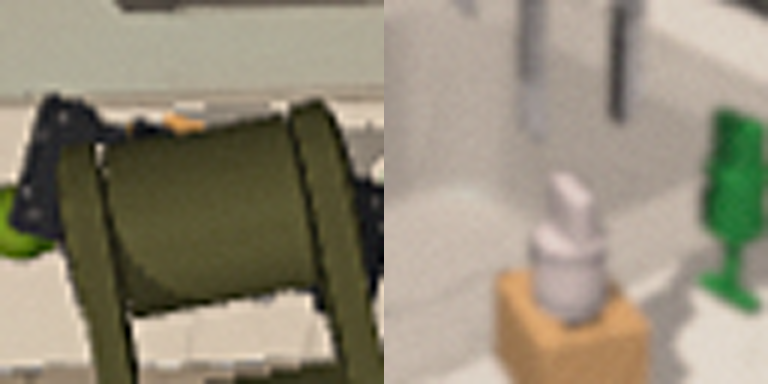

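The scene view shows the fingers straddling the wing, with finger tips at (525,130) and (617,118) in the zoom and the wing below between them. The top view is blocked by the arm. Descending now.

```bash
python3 -m pendant '[[[0,0.2,1.5,0],[0,0.2,3,0],[0,0.2,4.5,0],[0,0.2,5.4,0],[0,0.2,5.9,0]]]'; python3 -m pendant '[[[0,0,0,0]]]'; python3 d.py 466.5 113.3 113 2.86
python3 - <<'E'
from h import *
S=snap('scene','scene2.png')
def z(im,x,y,w,h,k):return cv2.resize(im[y:y+h,x:x+w,::-1],None,fx=k,fy=k,interpolation=cv2.INTER_CUBIC)
cv2.imwrite('pics/z5.png',z(S['frame'],306,172,64,64,9))
E
```

```text
clock: 3.5
eef_pos: [466.8, 112.9, 114.4]
eef_rot: [3.142, 0.0, 2.852]
wrist_force: [0.1, -0.2, 0.4]
finger_gap: 42.4
clock: 3.6
eef_pos: [466.7, 113.1, 114.5]
eef_rot: [-3.142, -0.0, 2.853]
wrist_force: [-0.5, -1.1, 0.4]
finger_gap: 42.1
tool cm [0.03 0.02 0.15] roll -0.007 -0.007
t 3.60 pos [466.7 113.1 114.5] rot [-3.142 -0.     2.853] F [-0.5 -1.1  0.4] M [ 0.01 -0.18 -0.01] j [ 0.16  0.26  1.82 -0.    1.06 -1.12] gap 42.1
```

View pics/z5.png

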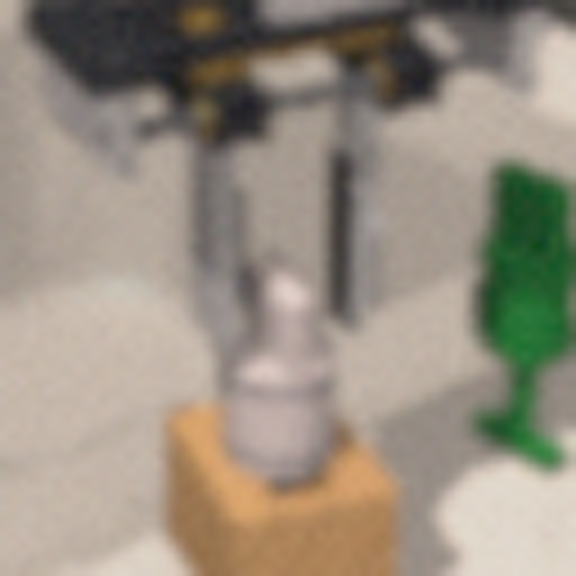

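The fingers stand either side of the wing, at (225,340) and (345,320) in the zoom. Closing, gently first.

```bash
python3 -m pendant '[[[0,0,0,0],[0,0,0,0],[0,0,0,0],[0,0,0,0]]]' -1 10;python3 -m pendant '[[[0,0,0,0],[0,0,0,0]]]' -1 50; python3 d.py 466.5 113.3 113 2.86
```

```text
clock: 4.05
eef_pos: [466.8, 113.3, 114.6]
eef_rot: [3.141, 0.0, 2.854]
wrist_force: [-0.0, 0.9, -1.6]
finger_gap: 13.9
clock: 4.25
eef_pos: [466.8, 113.3, 114.5]
eef_rot: [3.142, 0.0, 2.854]
wrist_force: [0.1, -0.2, 0.8]
finger_gap: 13.8
tool cm [ 0.03 -0.    0.15] roll -0.006 -0.006
t 4.25 pos [466.8 113.3 114.5] rot [3.142 0.    2.854] F [ 0.1 -0.2  0.8] M [ 0.05 -0.1   0.  ] j [ 0.16  0.26  1.82  0.    1.06 -1.12] gap 13.8
```

```bash
python3 -m pendant '[[[0,0,-0.7,0],[0,0,-2,0],[0,0,-4,0],[0,0,-6.5,0],[0,0,-9,0]]]'; python3 -m pendant '[[[0,0,0,0],[0,0,0,0]]]'; python3 d.py 536 375 203 4.171
python3 - <<'E'
from h import *
S=snap('scene','scene3.png')
def z(im,x,y,w,h,k):return cv2.resize(im[y:y+h,x:x+w,::-1],None,fx=k,fy=k,interpolation=cv2.INTER_CUBIC)
cv2.imwrite('pics/z6.png',z(S['frame'],306,162,64,72,9)[:600])
E
```

```text
clock: 4.75
eef_pos: [466.6, 113.2, 206.4]
eef_rot: [3.141, 0.0, 2.854]
wrist_force: [0.0, -1.3, -1.3]
finger_gap: 13.7
clock: 4.95
eef_pos: [466.6, 113.2, 204.5]
eef_rot: [3.141, 0.001, 2.854]
wrist_force: [0.0, 0.2, -1.6]
finger_gap: 13.8
tool cm [ 0.78 27.07  0.15] roll -1.317 -1.317
t 4.95 pos [466.6 113.2 204.5] rot [3.141e+00 1.000e-03 2.854e+00] F [ 0.   0.2 -1.6] M [ 0.   -0.18 -0.03] j [ 0.16  0.15  1.72  0.    1.27 -1.12] gap 13.8
```

View pics/z6.png

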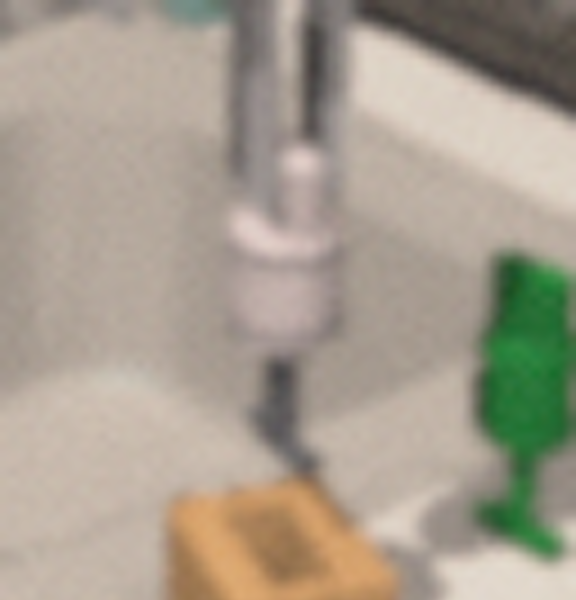

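The cartridge is lifted: body at (285,290) in the zoom, foot at (290,440), clear of the empty stand slot. Carrying it to a point above the filter.

```bash
python3 -m pendant '[[[0.1,2.5,0,-0.14],[0.2,6,0,-0.28],[0.3,10,0,-0.42],[0.4,14,0,-0.56],[0.5,18,0,-0.70]]]'; python3 d.py 536 375 203 4.171
```

```text
clock: 5.5
eef_pos: [512.8, 288.6, 202.9]
eef_rot: [-3.141, -0.002, -2.724]
wrist_force: [0.5, -0.7, -1.4]
finger_gap: 13.5
tool cm [-5.63  6.95 -0.01] roll -0.612 -6.895
t 5.50 pos [512.8 288.6 202.9] rot [-3.141e+00 -2.000e-03 -2.724e+00] F [ 0.5 -0.7 -1.4] M [ 0.03 -0.11 -0.  ] j [ 0.45  0.4   1.42 -0.    1.33 -1.54] gap 13.5
```

```bash
python3 -m pendant '[[[-1.5,2,0,-0.14],[-3,4,0,-0.28],[-4.5,5.5,0,-0.42],[-5.5,6.8,0,-0.55],[-5.6,6.9,0,-0.61]]]';python3 -m pendant '[[[0,0,0,0],[0,0,0,0]]]'; python3 d.py 536 375 203 4.171
python3 - <<'E'
from h import *
T=snap('top','top4.png');S=snap('scene','scene4.png')
def z(im,x,y,w,h,k):return cv2.resize(im[y:y+h,x:x+w,::-1],None,fx=k,fy=k,interpolation=cv2.INTER_CUBIC)
cv2.imwrite('pics/z7.png',np.hstack([z(S['frame'],224,185,64,90,6),z(T['frame'],224,160,64,90,6)]))
E
```

```text
clock: 6.0
eef_pos: [536.2, 374.2, 202.0]
eef_rot: [3.14, -0.003, -2.113]
wrist_force: [1.0, -0.6, -2.1]
finger_gap: 13.7
clock: 6.2
eef_pos: [536.4, 372.6, 203.3]
eef_rot: [3.141, -0.002, -2.122]
wrist_force: [-0.0, 0.1, -1.5]
finger_gap: 13.1
tool cm [-0.19  0.16  0.03] roll -0.009 -6.293
t 6.20 pos [536.4 372.6 203.3] rot [ 3.141e+00 -2.000e-03 -2.122e+00] F [-0.   0.1 -1.5] M [ 0.1  -0.11 -0.01] j [ 0.55  0.54  1.2  -0.    1.4  -2.04] gap 13.1
```

View pics/z7.png

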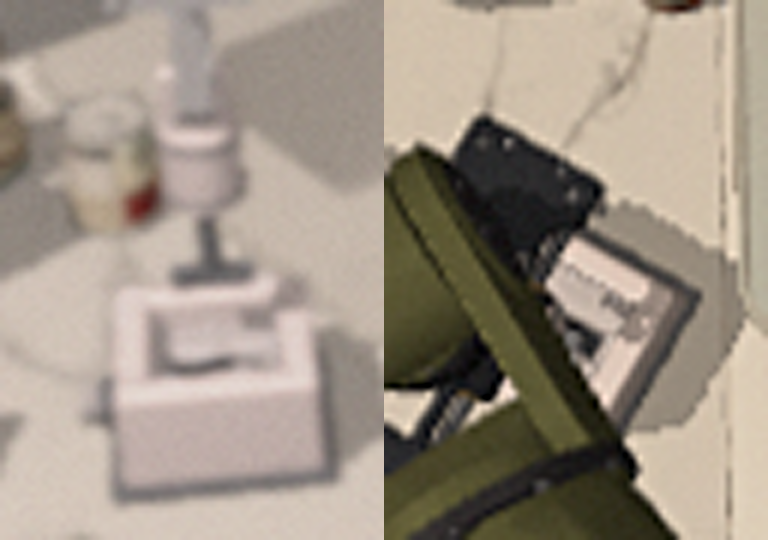

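```bash
cat > ov.py <<'E'
from h import *
def overlay(cam,o,yaw,fil,box,k,fn):
    x,y,w,h=box
    im=cv2.resize(cam['frame'][y:y+h,x:x+w,::-1],None,fx=k,fy=k,interpolation=cv2.INTER_CUBIC)
    def loc(o,yaw,L):
        c,s=np.cos(yaw),np.sin(yaw);L=np.array(L,float)
        return np.c_[o[0]+c*L[:,0]-s*L[:,1],o[1]+s*L[:,0]+c*L[:,1],o[2]+L[:,2]]
    def dr(P,col,cl=True):
        q=np.array([((proj(cam,p)-[x,y]+.5)*k-.5)*16 for p in P]).astype(np.int32)
        cv2.polylines(im,[q.reshape(-1,1,2)],cl,col,1,cv2.LINE_AA,4)
    a=np.linspace(0,2*np.pi,60)
    for zz in (52,97): dr(loc(o,yaw,np.c_[21*np.cos(a),21*np.sin(a),zz+0*a]),(0,0,255))
    R=lambda A,B,z:[[A,B,z],[A,-B,z],[-A,-B,z],[-A,B,z]]
    dr(loc(o,yaw,R(22,6,10)),(255,0,0));dr(loc(o,yaw,R(22,6,4)),(255,0,0));dr(loc(o,yaw,R(20,4,0)),(255,0,0))
    if fil is not None:
        dr(loc([fil[0],fil[1],0],fil[2],R(52,52,62)),(0,160,0));dr(loc([fil[0],fil[1],0],fil[2],R(33,33,62)),(0,160,0))
    cv2.imwrite('pics/'+fn,im)
E
python3 - <<'E'
from ov import *
c=cams.camera('scene')
overlay(c,[536.4,372.6,92.8],-2.122,(534.4,378.3,1.03),(224,185,64,80),9,'z8.png')
im=cv2.imread('pics/z8.png');print(im.shape)
cv2.imwrite('pics/z8.png',cv2.resize(im[:],None,fx=.83,fy=.83))
E
```

```text
(720, 576, 3)
```

View pics/z8.png

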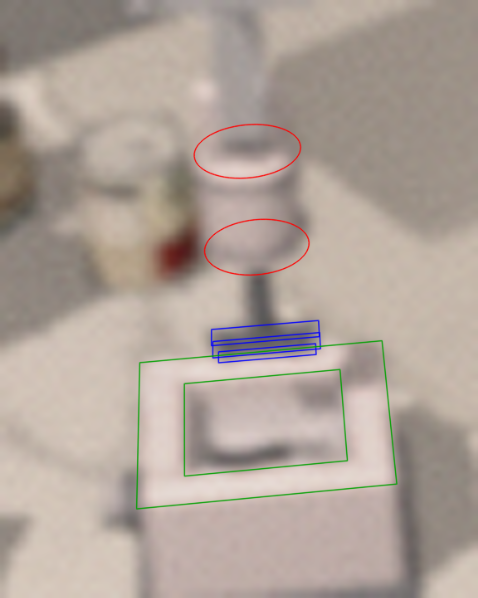

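The overlay matches the held cartridge to about 1 mm. I take the filter centre as about (535.6, 376), yaw 1.03. Moving over it and down to just above the rim.

```bash
python3 d.py 535.6 376 176.5 4.171; python3 -m pendant '[[[-0.12,0.12,0.5,0],[-0.25,0.25,1.2,-0.01],[-0.25,0.25,2,-0.01],[-0.25,0.25,2.5,-0.01],[-0.25,0.25,2.7,-0.01]]]';python3 -m pendant '[[[0,0,0,0],[0,0,0,0]]]'; python3 d.py 535.6 376 176.5 4.171
python3 - <<'E'
from ov import *
c=cams.camera('scene');s=manip.read_state();p=s['eef_pos']
overlay(c,[p[0],p[1],p[2]-110.5],s['eef_rot'][2],(535.6,376,1.03),(224,200,64,66),9,'z9.png')
E
```

```text
tool cm [-0.24  0.27  2.77] roll -0.009 -6.292
t 6.35 pos [536.7 372.5 204.2] rot [ 3.141 -0.    -2.121] F [ 0.5 -0.6 -1.4] M [ 0.1  -0.09 -0.06] j [ 0.55  0.54  1.2  -0.    1.4  -2.04] gap 13.6
clock: 6.85
eef_pos: [535.6, 376.2, 176.4]
eef_rot: [3.141, -0.001, -2.109]
wrist_force: [-0.4, -0.7, -1.5]
finger_gap: 13.9
clock: 7.05
eef_pos: [536.0, 376.4, 177.7]
eef_rot: [-3.141, 0.0, -2.11]
wrist_force: [-1.5, 0.3, -2.6]
finger_gap: 13.7
tool cm [0.05 0.01 0.12] roll 0.003 -6.281
t 7.05 pos [536.  376.4 177.7] rot [-3.141  0.    -2.11 ] F [-1.5  0.3 -2.6] M [ 0.13 -0.14  0.01] j [ 0.56  0.56  1.23 -0.    1.35 -2.05] gap 13.7
```

View pics/z9.png

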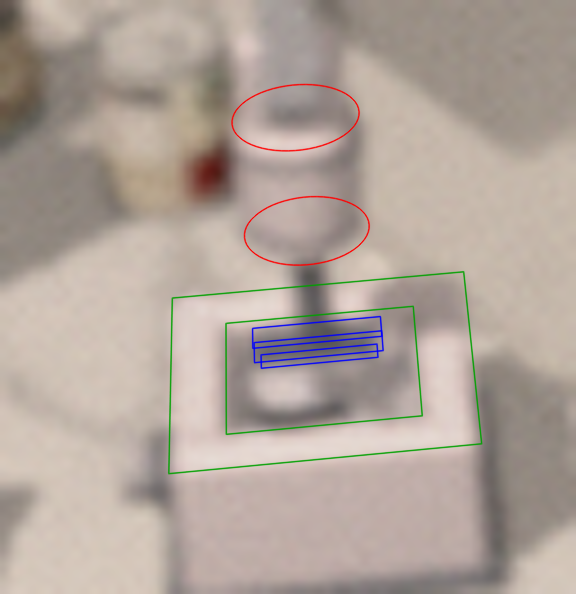

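```bash
for i in 1; do python3 -m pendant '[[[0,0,0.1,0],[0,0,0.2,0],[0,0,0.3,0],[0,0,0.4,0]]]'; done; python3 -m pendant '[[[0,0,0.15,0],[0,0,0.3,0]]]'; python3 d.py 535.6 376 176.5 4.171
```

```text
clock: 7.5
eef_pos: [535.8, 376.3, 173.4]
eef_rot: [3.142, -0.0, -2.109]
wrist_force: [0.5, 0.5, -1.4]
finger_gap: 14.0
clock: 7.7
eef_pos: [535.8, 376.3, 170.3]
eef_rot: [3.142, -0.0, -2.109]
wrist_force: [0.7, -0.5, -1.9]
finger_gap: 13.9
tool cm [ 0.04  0.   -0.62] roll 0.003 -6.28
t 7.70 pos [535.8 376.3 170.3] rot [ 3.142 -0.    -2.109] F [ 0.7 -0.5 -1.9] M [ 0.13 -0.09  0.05] j [ 0.56  0.57  1.24  0.    1.33 -2.05] gap 13.9
```

```bash
python3 -m pendant '[[[0,0,0.15,0],[0,0,0.3,0]]]';python3 -m pendant '[[[0,0,0.15,0],[0,0,0.3,0]]]'; python3 d.py 535.6 376 176.5 4.171
```

```text
clock: 7.9
eef_pos: [535.9, 376.3, 167.3]
eef_rot: [3.142, -0.0, -2.109]
wrist_force: [0.1, -0.1, -1.1]
finger_gap: 14.0
clock: 8.1
eef_pos: [535.8, 376.4, 164.3]
eef_rot: [3.142, -0.0, -2.109]
wrist_force: [0.2, 0.0, -0.8]
finger_gap: 13.6
tool cm [ 0.04  0.   -1.22] roll 0.003 -6.28
t 8.10 pos [535.8 376.4 164.3] rot [ 3.142 -0.    -2.109] F [ 0.2  0.  -0.8] M [ 0.12 -0.12 -0.03] j [ 0.56  0.57  1.25  0.    1.32 -2.05] gap 13.6
```

```bash
python3 -m pendant '[[[0,0,0.1,0],[0,0,0.2,0]]]';python3 -m pendant '[[[0,0,0.1,0],[0,0,0.2,0]]]'
```

```text
clock: 8.3
eef_pos: [535.9, 376.3, 162.4]
eef_rot: [-3.142, 0.0, -2.109]
wrist_force: [-0.3, -0.2, -2.3]
finger_gap: 14.0
clock: 8.5
eef_pos: [535.9, 376.3, 160.4]
eef_rot: [-3.142, 0.0, -2.109]
wrist_force: [-0.7, 0.2, -2.0]
finger_gap: 13.7
```

```bash
python3 -m pendant '[[[0,0,0.1,0],[0,0,0.2,0]]]';python3 -m pendant '[[[0,0,0.1,0],[0,0,0.2,0]]]'
```

```text
clock: 8.7
eef_pos: [535.9, 376.3, 158.4]
eef_rot: [-3.142, 0.0, -2.109]
wrist_force: [0.9, 0.5, -1.8]
finger_gap: 13.6
clock: 8.9
eef_pos: [535.9, 376.3, 156.4]
eef_rot: [-3.142, 0.0, -2.109]
wrist_force: [-0.4, 0.3, -2.1]
finger_gap: 13.3
```

```bash
python3 -m pendant '[[[0,0,0.1,0],[0,0,0.2,0]]]';python3 -m pendant '[[[0,0,0.1,0],[0,0,0.2,0]]]'
```

```text
clock: 9.1
eef_pos: [535.9, 376.3, 154.4]
eef_rot: [3.142, 0.0, -2.109]
wrist_force: [0.5, 0.3, -1.9]
finger_gap: 14.1
clock: 9.3
eef_pos: [535.9, 376.3, 152.3]
eef_rot: [-3.142, 0.0, -2.109]
wrist_force: [0.2, 0.4, -1.7]
finger_gap: 13.7
```

```bash
python3 -m pendant '[[[0,0,0.1,0],[0,0,0.2,0]]]'
```

```text
clock: 9.5
eef_pos: [535.8, 376.3, 150.4]
eef_rot: [-3.142, -0.0, -2.109]
wrist_force: [-0.0, 0.4, -1.7]
finger_gap: 13.8
```

```bash
python3 -m pendant '[[[0,0,0.1,0],[0,0,0.2,0]]]'
```

```text
clock: 9.7
eef_pos: [536.0, 376.3, 148.5]
eef_rot: [-3.141, 0.0, -2.109]
wrist_force: [1.8, -0.7, 1.5]
finger_gap: 13.6
```

```bash
python3 -m pendant '[[[0,0,0.05,0],[0,0,0.1,0]]]'; python3 d.py 535.6 376 148 4.171
```

```text
clock: 9.9
eef_pos: [536.1, 376.3, 147.9]
eef_rot: [-3.141, 0.001, -2.109]
wrist_force: [1.0, -1.2, -1.0]
finger_gap: 13.4
tool cm [ 0.05  0.03 -0.01] roll 0.003 -6.28
t 9.90 pos [536.1 376.3 147.9] rot [-3.141e+00  1.000e-03 -2.109e+00] F [ 1.  -1.2 -1. ] M [-0.12 -0.5  -0.01] j [ 0.56  0.59  1.26 -0.    1.29 -2.05] gap 13.4
```

Contact at foot z≈38. The moment shows the slot's chamfer pushing the foot towards filter −y, so I shift that way (tool −y).

```bash
python3 -m pendant '[[[0,-0.05,0,0],[0,-0.1,0,0],[0,-0.15,0,0]]]'; python3 d.py 535.6 376 148 4.171
```

```text
clock: 10.2
eef_pos: [537.0, 375.6, 147.2]
eef_rot: [3.141, -0.0, -2.109]
wrist_force: [-0.2, 0.4, -2.3]
finger_gap: 13.6
tool cm [ 0.03  0.14 -0.08] roll 0.003 -6.28
t 10.20 pos [537.  375.6 147.2] rot [ 3.141 -0.    -2.109] F [-0.2  0.4 -2.3] M [ 0.1  -0.04 -0.04] j [ 0.55  0.59  1.26  0.    1.29 -2.05] gap 13.6
```

```bash
python3 -m pendant '[[[0,-0.05,0,0],[0,-0.05,0.05,0],[0,-0.05,0.1,0]]]'; python3 d.py 535.6 376 148 4.171
```

```text
clock: 10.5
eef_pos: [537.5, 375.3, 146.4]
eef_rot: [3.142, -0.0, -2.109]
wrist_force: [0.1, 0.1, 1.0]
finger_gap: 13.5
tool cm [ 0.04  0.2  -0.16] roll 0.003 -6.28
t 10.50 pos [537.5 375.3 146.4] rot [ 3.142 -0.    -2.109] F [0.1 0.1 1. ] M [ 0.14 -0.03  0.01] j [ 0.55  0.59  1.26  0.    1.29 -2.05] gap 13.5
```

```bash
python3 -m pendant '[[[0,0,0.05,0],[0,0,0.1,0]]]'; python3 d.py 535.6 376 148 4.171
```

```text
clock: 10.7
eef_pos: [537.6, 375.4, 145.7]
eef_rot: [-3.141, 0.0, -2.109]
wrist_force: [-0.6, -0.4, 1.3]
finger_gap: 13.6
tool cm [ 0.05  0.2  -0.23] roll 0.003 -6.28
t 10.70 pos [537.6 375.4 145.7] rot [-3.141  0.    -2.109] F [-0.6 -0.4  1.3] M [-0.    0.08  0.  ] j [ 0.55  0.59  1.26  0.    1.29 -2.05] gap 13.6
```

```bash
python3 -m pendant '[[[0,0,0.05,0],[0,0,0.1,0]]]'; python3 d.py 535.6 376 148 4.171
```

```text
clock: 10.9
eef_pos: [537.6, 375.4, 144.7]
eef_rot: [-3.141, 0.0, -2.109]
wrist_force: [-1.4, -0.6, 2.5]
finger_gap: 14.0
tool cm [ 0.05  0.21 -0.33] roll 0.003 -6.28
t 10.90 pos [537.6 375.4 144.7] rot [-3.141  0.    -2.109] F [-1.4 -0.6  2.5] M [-0.05  0.09 -0.03] j [ 0.55  0.59  1.26  0.    1.28 -2.05] gap 14.0
```

```bash
python3 -m pendant '[[[0,0,0.05,0],[0,0,0.1,0]]]'; python3 d.py 535.6 376 148 4.171
```

```text
clock: 11.1
eef_pos: [537.7, 375.4, 143.7]
eef_rot: [-3.141, 0.0, -2.109]
wrist_force: [-0.3, -0.5, 3.5]
finger_gap: 13.9
tool cm [ 0.05  0.21 -0.43] roll 0.003 -6.28
t 11.10 pos [537.7 375.4 143.7] rot [-3.141  0.    -2.109] F [-0.3 -0.5  3.5] M [0.04 0.18 0.04] j [ 0.55  0.59  1.27  0.    1.28 -2.05] gap 13.9
```

The force rises by 1 N/mm, so this is the sprung pad, starting at TCP z≈146. Turning needs TCP below 137, and the floor is at about 134. Going down to about 135.7.

```bash
python3 -m pendant '[[[0,0,0.1,0],[0,0,0.2,0],[0,0,0.3,0],[0,0,0.4,0],[0,0,0.4,0]]]'; python3 d.py 535.6 376 148 4.171
```

```text
clock: 11.6
eef_pos: [537.7, 375.4, 139.9]
eef_rot: [-3.141, 0.001, -2.109]
wrist_force: [-1.4, -0.1, 7.7]
finger_gap: 13.4
tool cm [ 0.06  0.21 -0.81] roll 0.003 -6.28
t 11.60 pos [537.7 375.4 139.9] rot [-3.141e+00  1.000e-03 -2.109e+00] F [-1.4 -0.1  7.7] M [-0.07  0.32 -0.01] j [ 0.55  0.6   1.27  0.    1.27 -2.05] gap 13.4
```

```bash
python3 -m pendant '[[[0,0,0.1,0],[0,0,0.2,0],[0,0,0.25,0],[0,0,0.25,0]]]'; python3 d.py 535.6 376 148 4.171
```

```text
clock: 12.0
eef_pos: [537.8, 375.5, 137.7]
eef_rot: [-3.141, 0.001, -2.109]
wrist_force: [-2.1, -0.5, 9.5]
finger_gap: 13.8
tool cm [ 0.07  0.21 -1.03] roll 0.003 -6.28
t 12.00 pos [537.8 375.5 137.7] rot [-3.141e+00  1.000e-03 -2.109e+00] F [-2.1 -0.5  9.5] M [-0.13  0.49  0.02] j [ 0.55  0.6   1.27  0.    1.27 -2.05] gap 13.8
```

```bash
python3 -m pendant '[[[0,0.06,0,0],[0,0.06,0.1,0],[0,0.06,0.19,0],[0,0.06,0.19,0]]]'; python3 d.py 535.6 376 148 4.171
```

```text
clock: 12.4
eef_pos: [537.6, 375.6, 136.1]
eef_rot: [-3.14, 0.001, -2.109]
wrist_force: [-0.9, -1.2, 12.3]
finger_gap: 13.7
tool cm [ 0.07  0.19 -1.19] roll 0.003 -6.28
t 12.40 pos [537.6 375.6 136.1] rot [-3.140e+00  1.000e-03 -2.109e+00] F [-0.9 -1.2 12.3] M [-0.44  0.24 -0.01] j [ 0.55  0.6   1.27 -0.    1.27 -2.05] gap 13.7
```

```bash
python3 -m pendant '[[[0.06,0,0,0],[0.06,0,0.02,0]]]'; python3 d.py 535.6 376 148 4.171
```

```text
clock: 12.6
eef_pos: [537.4, 375.3, 136.2]
eef_rot: [-3.14, 0.002, -2.109]
wrist_force: [-0.7, -1.0, 11.2]
finger_gap: 13.6
tool cm [ 0.03  0.19 -1.18] roll 0.003 -6.28
t 12.60 pos [537.4 375.3 136.2] rot [-3.140e+00  2.000e-03 -2.109e+00] F [-0.7 -1.  11.2] M [-0.13  0.09 -0.03] j [ 0.55  0.6   1.28 -0.    1.26 -2.05] gap 13.6
```

```bash
python3 -m pendant '[[[0,0,0.04,0],[0,0,0.04,0.03],[0,0,0.04,0.07],[0,0,0.04,0.1]]]'; python3 d.py 535.6 376 148 4.171
```

```text
clock: 13.0
eef_pos: [537.5, 375.4, 135.9]
eef_rot: [-3.14, 0.003, -2.211]
wrist_force: [-0.2, 0.1, 11.8]
finger_gap: 13.6
tool cm [ 0.06  0.18 -1.21] roll -0.099 -6.382
t 13.00 pos [537.5 375.4 135.9] rot [-3.140e+00  3.000e-03 -2.211e+00] F [-0.2  0.1 11.8] M [-0.09 -0.04  0.01] j [ 0.55  0.6   1.28 -0.    1.26 -1.95] gap 13.6
```

```bash
python3 -m pendant '[[[0,0,0,0.05],[0,0,0,0.1],[0,0,0,0.15]]]'; python3 d.py 535.6 376 148 4.171
```

```text
clock: 13.3
eef_pos: [537.5, 375.4, 135.9]
eef_rot: [-3.141, 0.003, -2.361]
wrist_force: [0.4, -0.3, 11.4]
finger_gap: 13.7
tool cm [ 0.1   0.18 -1.21] roll -0.249 -6.532
t 13.30 pos [537.5 375.4 135.9] rot [-3.141e+00  3.000e-03 -2.361e+00] F [ 0.4 -0.3 11.4] M [-0.08 -0.12  0.03] j [ 0.55  0.6   1.28 -0.    1.26 -1.8 ] gap 13.7
```

```bash
python3 -m pendant '[[[0,0,0,0.1],[0,0,0,0.2],[0,0,0,0.3],[0,0,0,0.4],[0,0,0,0.5]]]'; python3 d.py 535.6 376 148 4.171
```

```text
clock: 13.8
eef_pos: [537.6, 375.5, 136.0]
eef_rot: [3.141, 0.003, -2.864]
wrist_force: [-0.0, -0.5, 10.8]
finger_gap: 13.3
tool cm [ 0.17  0.1  -1.2 ] roll -0.751 -7.035
t 13.80 pos [537.6 375.5 136. ] rot [ 3.141e+00  3.000e-03 -2.864e+00] F [-0.  -0.5 10.8] M [ 0.02 -0.2   0.04] j [ 0.55  0.6   1.28 -0.    1.26 -1.29] gap 13.3
```

```bash
python3 -m pendant '[[[0,0,0,0.1],[0,0,0,0.2],[0,0,0,0.3],[0,0,0,0.4],[0,0,0,0.5]]]'; python3 d.py 535.6 376 148 4.171
```

```text
clock: 14.3
eef_pos: [537.6, 375.5, 136.0]
eef_rot: [3.139, 0.003, 2.92]
wrist_force: [-0.0, 0.6, 10.7]
finger_gap: 13.6
tool cm [ 0.2   0.01 -1.2 ] roll -1.251 -1.251
t 14.30 pos [537.6 375.5 136. ] rot [3.139e+00 3.000e-03 2.920e+00] F [-0.   0.6 10.7] M [-0.02 -0.24  0.05] j [ 0.55  0.6   1.28 -0.    1.26 -0.79] gap 13.6
```

```bash
python3 -m pendant '[[[0,0,0,0.07],[0,0,0,0.14],[0,0,0,0.21],[0,0,0,0.26],[0,0,0,0.29]]]'; python3 d.py 535.6 376 148 2.6
```

```text
clock: 14.8
eef_pos: [537.6, 375.5, 136.0]
eef_rot: [3.139, 0.002, 2.632]
wrist_force: [0.4, -1.3, 10.8]
finger_gap: 13.6
tool cm [ 0.2  -0.05 -1.2 ] roll 0.032 0.032
t 14.80 pos [537.6 375.5 136. ] rot [3.139e+00 2.000e-03 2.632e+00] F [ 0.4 -1.3 10.8] M [ 0.03 -0.27  0.01] j [ 0.55  0.6   1.28 -0.    1.26 -0.51] gap 13.6
```

```bash
python3 -m pendant '[[[0,0,0,0.03],[0,0,0,0.05]]]'; python3 d.py 535.6 376 148 2.6
```

```text
clock: 15.0
eef_pos: [537.6, 375.5, 136.0]
eef_rot: [3.139, 0.002, 2.583]
wrist_force: [0.3, -0.3, 10.9]
finger_gap: 14.0
tool cm [ 0.19 -0.06 -1.2 ] roll -0.017 -0.017
t 15.00 pos [537.6 375.5 136. ] rot [3.139e+00 2.000e-03 2.583e+00] F [ 0.3 -0.3 10.9] M [ 0.02 -0.23  0.04] j [ 0.55  0.6   1.28 -0.    1.26 -0.46] gap 14.0
```

```bash
python3 -m pendant '[[[0,0,0,0.015],[0,0,0,0.03]]]'; python3 d.py 535.6 376 148 2.6
```

```text
clock: 15.2
eef_pos: [537.6, 375.5, 136.0]
eef_rot: [3.139, 0.002, 2.553]
wrist_force: [0.3, 0.6, 11.4]
finger_gap: 13.5
tool cm [ 0.19 -0.07 -1.2 ] roll -0.047 -0.047
t 15.20 pos [537.6 375.5 136. ] rot [3.139e+00 2.000e-03 2.553e+00] F [ 0.3  0.6 11.4] M [ 0.05 -0.24  0.01] j [ 0.55  0.6   1.28 -0.    1.26 -0.43] gap 13.5
```

```bash
python3 -m pendant '[[[0,0,0,0.015],[0,0,0,0.03]]]'; python3 d.py 535.6 376 148 2.6
```

```text
clock: 15.4
eef_pos: [537.5, 375.5, 135.9]
eef_rot: [3.139, 0.001, 2.523]
wrist_force: [-0.3, -0.7, 11.2]
finger_gap: 13.8
tool cm [ 0.18 -0.06 -1.21] roll -0.077 -0.077
t 15.40 pos [537.5 375.5 135.9] rot [3.139e+00 1.000e-03 2.523e+00] F [-0.3 -0.7 11.2] M [-0.23 -0.02  0.15] j [ 0.55  0.6   1.28 -0.    1.26 -0.4 ] gap 13.8
```

The stop is felt at yaw≈2.53 (Mz rises), about 4° past 90° and within the play. Backing off to about 90°, then letting it up.

```bash
python3 -m pendant '[[[0,0,0,-0.03],[0,0,0,-0.06],[0,0,-0.1,-0.06],[0,0,-0.2,-0.06],[0,0,-0.3,-0.06]]]'; python3 d.py 535.6 376 148 2.6
```

```text
clock: 15.9
eef_pos: [537.4, 375.4, 138.6]
eef_rot: [3.139, 0.001, 2.584]
wrist_force: [0.5, 0.6, 9.7]
finger_gap: 13.4
tool cm [ 0.18 -0.05 -0.94] roll -0.016 -0.016
t 15.90 pos [537.4 375.4 138.6] rot [3.139e+00 1.000e-03 2.584e+00] F [0.5 0.6 9.7] M [ 0.04 -0.29 -0.05] j [ 0.55  0.6   1.27 -0.    1.27 -0.46] gap 13.4
```

```bash
python3 -m pendant '[[[0,0,-0.05,0],[0,0,-0.1,0]]]'; python3 d.py 535.6 376 148 2.6
```

```text
clock: 16.1
eef_pos: [537.4, 375.4, 139.5]
eef_rot: [3.139, 0.001, 2.584]
wrist_force: [0.8, 0.0, 7.6]
finger_gap: 13.5
tool cm [ 0.18 -0.04 -0.85] roll -0.016 -0.016
t 16.10 pos [537.4 375.4 139.5] rot [3.139e+00 1.000e-03 2.584e+00] F [0.8 0.  7.6] M [ 0.07 -0.32 -0.03] j [ 0.55  0.6   1.27 -0.    1.27 -0.46] gap 13.5
```

```bash
python3 -m pendant '[[[0,0,-0.03,0],[0,0,-0.06,0],[0,0,-0.06,0]]]'; python3 d.py 535.6 376 148 2.6
```

```text
clock: 16.4
eef_pos: [537.4, 375.4, 139.9]
eef_rot: [3.139, 0.001, 2.584]
wrist_force: [0.3, 0.4, 6.7]
finger_gap: 13.6
tool cm [ 0.18 -0.04 -0.81] roll -0.016 -0.016
t 16.40 pos [537.4 375.4 139.9] rot [3.139e+00 1.000e-03 2.584e+00] F [0.3 0.4 6.7] M [ 0.11 -0.34 -0.02] j [ 0.55  0.6   1.27 -0.    1.27 -0.46] gap 13.6
```

```bash
python3 -m pendant '[[[0,0,-0.03,0],[0,0,-0.06,0],[0,0,-0.06,0]]]'; python3 d.py 535.6 376 148 2.6
```

```text
clock: 16.7
eef_pos: [537.4, 375.4, 140.4]
eef_rot: [3.14, 0.001, 2.584]
wrist_force: [0.9, 1.3, 6.8]
finger_gap: 13.5
tool cm [ 0.18 -0.04 -0.76] roll -0.016 -0.016
t 16.70 pos [537.4 375.4 140.4] rot [3.140e+00 1.000e-03 2.584e+00] F [0.9 1.3 6.8] M [ 0.17 -0.41  0.01] j [ 0.55  0.59  1.27 -0.    1.27 -0.46] gap 13.5
```

```bash
python3 -m pendant '[[[0,0,-0.03,0],[0,0,-0.06,0],[0,0,-0.06,0]]]'; python3 d.py 535.6 376 148 2.6
```

```text
clock: 17.0
eef_pos: [537.1, 375.3, 140.4]
eef_rot: [3.14, 0.001, 2.584]
wrist_force: [3.2, 1.6, 3.2]
finger_gap: 13.8
tool cm [ 0.17 -0.02 -0.76] roll -0.016 -0.016
t 17.00 pos [537.1 375.3 140.4] rot [3.140e+00 1.000e-03 2.584e+00] F [3.2 1.6 3.2] M [ 0.54 -1.15  0.01] j [ 0.55  0.59  1.27 -0.    1.27 -0.46] gap 13.8
```

```bash
python3 -m pendant '[[[0,0,-0.03,0],[0,0,-0.06,0],[0,0,-0.06,0]]]'; python3 d.py 535.6 376 148 2.6
```

```text
clock: 17.3
eef_pos: [537.0, 375.2, 140.4]
eef_rot: [3.141, 0.0, 2.584]
wrist_force: [5.1, 2.7, -1.7]
finger_gap: 13.6
tool cm [ 0.17 -0.   -0.76] roll -0.016 -0.016
t 17.30 pos [537.  375.2 140.4] rot [3.141 0.    2.584] F [ 5.1  2.7 -1.7] M [ 0.85 -1.67  0.02] j [ 0.55  0.59  1.27 -0.    1.27 -0.46] gap 13.6
```

TCP z is stalled at 140.4 while the pull rises, so the cartridge is in the notch against the plate. Easing off the pull and releasing.

```bash
python3 -m pendant '[[[0,0,0.05,0],[0,0,0.08,0]]]'; python3 d.py 535.6 376 148 2.6;  python3 -m pendant '[[[0,0,0,0],[0,0,0,0],[0,0,0,0],[0,0,0,0],[0,0,0,0]]]' -0.1 10; python3 d.py 535.6 376 148 2.6
```

```text
clock: 17.5
eef_pos: [537.0, 375.3, 140.3]
eef_rot: [3.141, 0.0, 2.584]
wrist_force: [4.6, 1.9, 5.1]
finger_gap: 13.8
tool cm [ 0.16 -0.02 -0.77] roll -0.016 -0.016
t 17.50 pos [537.  375.3 140.3] rot [3.141 0.    2.584] F [4.6 1.9 5.1] M [ 0.57 -1.19 -0.03] j [ 0.55  0.59  1.27  0.    1.27 -0.46] gap 13.8
clock: 18.0
eef_pos: [536.6, 375.0, 139.9]
eef_rot: [-3.141, -0.0, 2.584]
wrist_force: [0.1, -0.3, -0.3]
finger_gap: 42.3
tool cm [ 0.14  0.03 -0.81] roll -0.016 -0.016
t 18.00 pos [536.6 375.  139.9] rot [-3.141 -0.     2.584] F [ 0.1 -0.3 -0.3] M [ 0.07 -0.13  0.  ] j [ 0.55  0.6   1.27  0.    1.27 -0.46] gap 42.3
```

Run:
```python
from ov import *
c=cams.camera('scene');s=manip.read_state();p=s['eef_pos']
cv2.imwrite('pics/z10.png',cv2.resize(c['frame'][175:265,214:298,::-1],None,fx=6.5,fy=6.5,interpolation=cv2.INTER_CUBIC))
```

```text
(no output)
```

View pics/z10.png

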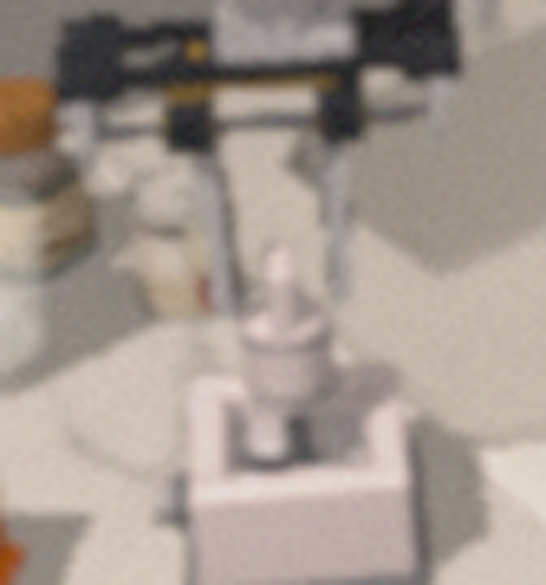

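The cartridge stands upright in the filter, body at (287,355), with the fingers open on either side at (220,280) and (340,275). Retreating straight up.

```bash
python3 -m pendant '[[[0,0,-1.5,0],[0,0,-4,0],[0,0,-7,0],[0,0,-10,0],[0,0,-12,0]]]'; python3 d.py 400 200 260 2.6
```

```text
clock: 18.55
eef_pos: [536.9, 375.2, 263.9]
eef_rot: [3.139, 0.001, 2.584]
wrist_force: [0.2, -0.7, 0.4]
finger_gap: 42.3
tool cm [  2.34 -22.11   0.39] roll -0.016 -0.016
t 18.55 pos [536.9 375.2 263.9] rot [3.139e+00 1.000e-03 2.584e+00] F [ 0.2 -0.7  0.4] M [ 0.03 -0.11  0.03] j [ 0.55  0.51  1.11  0.    1.52 -0.46] gap 42.3
```

Moving aside so the top camera can see.

```bash
python3 -m pendant '[[[0.5,-4,0,0],[1,-8,0,0],[1.5,-13,0,0],[2,-18,0,0],[2.3,-22,0,0]]]'; python3 -m pendant '[[[0,0,0,0],[0,0,0,0]]]'
python3 - <<'E'
from ov import *
T=cams.camera('top');S=cams.camera('scene')
o=[537,375,29.5+0]
# socket top z ~ foot z + 15
overlay(T,o,2.6,(536,375.3,1.03),(226,180,60,60),7,'a.png');overlay(S,o,2.6,(536,375.3,1.03),(226,200,60,70),6,'b.png')
raw=cv2.resize(T['frame'][180:240,226:286,::-1],None,fx=7,fy=7,interpolation=cv2.INTER_CUBIC)
a=cv2.imread('pics/a.png');b=cv2.imread('pics/b.png')
cv2.imwrite('pics/z11.png',np.hstack([raw,b[:420]]));cv2.imwrite('pics/top9.png',T['frame'][:,:,::-1])
print(manip.read_state()['clock'],manip.read_state()['qd'].round(3))
E
```

```text
clock: 19.05
eef_pos: [399.1, 199.1, 261.1]
eef_rot: [3.141, 0.001, 2.584]
wrist_force: [0.3, 0.2, 1.2]
finger_gap: 42.2
clock: 19.25
eef_pos: [401.0, 200.5, 261.6]
eef_rot: [3.139, 0.001, 2.583]
wrist_force: [0.4, 0.1, -0.2]
finger_gap: 42.6
19.35 [ 0.008  0.018  0.002 -0.001 -0.005 -0.001]
```

View pics/z11.png

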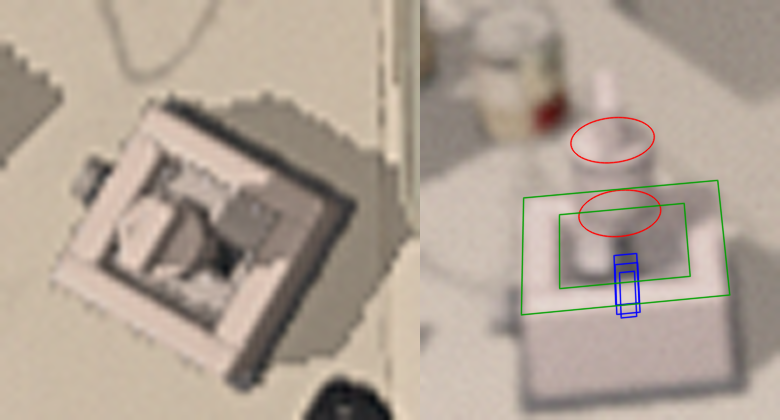

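View pics/top9.png

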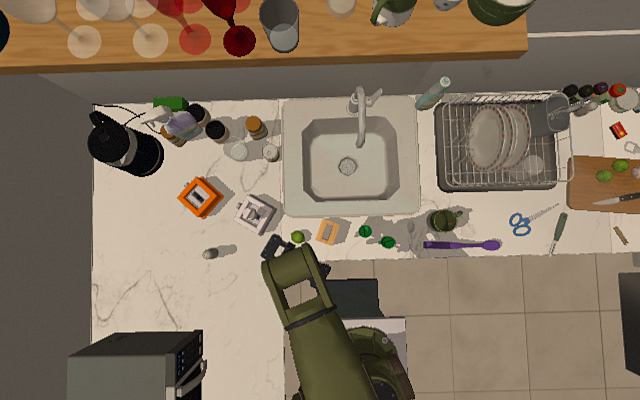

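The cartridge sits upright and centred in the white filter, at top zoom (185,240) and scene zoom (612,150). Its wing lies across the slot direction. Lime, mug, salt and spoon are where they were, and the arm is clear.

```bash
python3 -m pendant '[[[0,0,0,0],[0,0,0,0],[0,0,0,0]]]'; python3 -c "
from cell import manip
print(manip.sign_off())"
```

```text
clock: 19.65
eef_pos: [400.9, 200.9, 259.8]
eef_rot: [-3.141, -0.0, 2.584]
wrist_force: [-0.4, 0.1, 1.0]
finger_gap: 42.2
the job is handed in; nothing more can be done
None
```

I fitted the white cartridge into the white filter, locked it, let go and handed the job in at about 19.7 s; no verdict was reported.

- **Insertion:** The foot first touched the slot's chamfer, so I shifted about 2 mm until the side load was gone. The sprung pad then showed itself at 1 N per mm, which puts the socket roughly 17 mm below the rim. I pressed to about 19 mm below the socket's top, where the contact force read about 14 N at most.
- **Turn and lock:** I turned it clockwise and felt the stop at about 94°, which is within the play. I backed off to about 90° and let it up. It rose about 4.4 mm and then would not rise further when I pulled, so it is held in the notch.
- **Last checks:** After release the pictures show it upright and centred to about 1–2 mm, with the wing across the slot. The bystanders I looked for (lime, mug, salt, teaspoon) are in place, and the arm is clear.
- **Disagreements and gaps:** The two cameras disagreed by about 4 mm on the filter's position, which I settled by feel. While I pulled up to test the lock there was a side force of about 6 N, which was gone once I let go. I could not measure the spring's contact force after release; the lock is inferred from the height and the resistance to lifting.

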